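Check a stem spacer on the sprung length gauge

ROBOT

A 7-joint arm with a two-finger parallel gripper is mounted at the origin on the work surface. World frame = base frame: x ahead of the robot, y to its left, z up, the work surface at z = 0. Lengths are in m, angles in rad, forces in N, time in s.
With the tool pointing down it reaches from about 0.425 to 0.925 m from the base axis. Payload 6.8 kg.
Tool frame: the origin (TCP) lies between the finger pads; the fingertips stand finger_overhang ahead of it and the grasp point (between the pads) lies 6 mm ahead of it (finger_overhang is the distance from the TCP to the fingertips, in m); z points along the fingers, y is the line along which they close (so a half turn about z gives the same grasp; the last joint's range is limited). The gripper opens to 85 mm and grips with 20 to 120 N. Pads are 22 mm wide; open, the fingers measure 114 mm over their backs; the gripper's body (76 mm by 85 mm) begins 54 mm behind the grasp point. The pads swing forward as they close: fully open they stand 13 mm farther back than shut.
Start: joints at [-0.108, 0.477, 0.022, 1.555, -0.011, 1.109, -0.083], TCP at [0.675, 0, 0.256] pointing down, gripper open.
Joint ranges: [-2.96, 2.96], [-0.34, 2.1], [-1.41, 1.46], [0.24, 2.44], [-1.37, 4.51], [0.17, 1.92], [-2.96, 2.96]. Speed limits (rad/s): [2.39, 2.39, 3.14, 3.14, 3.14, 3.14, 3.14].

INTERFACE

Orientations are given as a unit quaternion [w, x, y, z].
In Python, from station import * gives the robot as it stands.
- The arm moves only by the tool drive_tool, never from a script. Its argument "increments" is a list of rows, each an object of numbers: "claw": the finger opening in m, from 0 to 0.0854; "dx", "dy", "dz": the shift along the tool's x, y, z in m; "wx", "wy", "wz": the turn, a rotation vector about the tool's x, y, z in degrees. A call has 1 to 20 rows; each row shifts and turns the commanded pose from where the row before left it, along the tool's axes as they then stand; what a row does not reach is not made up. A row lasts 1/8 s, in which the tool goes at most 62.5 mm and 10.7 degrees, less where a joint would pass 70% of its speed; a pose out of reach is approached as far as the arm can. A call with a gripper value outside its range is refused whole. The fingers move at their own pace and stop on an object; "newtons" is the grip in N (left out, the last holds). Time passes only in rows, so rows that do not move let the fingers close. It gives the time, the measured TCP pose, the force, the opening and the grip force at its end, in the units of the state.
- get_obs(): the state, without advancing time (a new reading comes with each control period).
- read_camera(name): name is "scene" or "side" or "wrist"; returns (picture, depth): 420x560x3 uint8, red, green, blue; 420x560 float32, m along the optical axis (not along the pixel's ray), 0 where there is no reading.
- calibration(name): a dict with "intrinsics" (3x3 intrinsics, pixels), "R" (3x3) and "t" (3): a world point X has camera coordinates R X + t; the wrist camera has in their place "mount" (4x4, takes a point from camera to tool coordinates, whose origin is the TCP and whose axes are the flange's). Camera axes: x right, y down, z forward; pixel columns grow to the right and rows downward; lengths in m; the calibration is good to about 2 mm. A picture is of the moment at which its call begins: read the wrist's pose just before it. calibration takes no time and is no camera call.
- hand_in(): hands the job in; it is judged then, once.
The state is a dict: "t": time; "q": joint angles; "joint_vel": joint speeds; "joint_torque": joint torques, N m; "eef_pos": TCP position; "tool_rot": TCP orientation; "contact_force": force on the tool from outside, world axes, zero at the start; "torque": the same for the moment, N m; "gripper_width": opening from 0.0 (shut) to 1.0 (fully open); "grasp_force": force on a finger pad.
Only numpy, scipy, OpenCV 4.12 (cv2) and the standard library are available. Lean on these libraries where they do the work, as an engineer would, in place of code of your own. Each camera call takes 0.05 s, during which the arm holds its last target. There are 200 camera calls.

TASK

Slide the tubular stem spacer over the gauge's knob and fully home on its spigot, up against the shoulder, and let go of it. Then pull the sprung rod out by its knob until the raised mark ring has just fully come out of the spacer, its inner edge flush with the spacer's outer rim, and finish while still holding the rod steady there. Leave the throttle, the hub cover and the headlight lens where they lie.

Things in the scene. Friction and masses are not known exactly. Their poses are not given: they have to be found in the camera images.
- gauge: Length gauge fixed to the worktop: base plate 200 x 70 mm, 12 mm thick (from -55 to 145 mm along x), with an aluminium block at one end (top 98 mm high) out of which a level spigot points, and a sprung 10 mm rod with a knob out of that. Origin on the worktop straight below the shoulder face; x axis: the way the spigot and rod point and the rod is pulled; z up.
- shoulder (a point): Centre of the shoulder face (44 mm disc), on the common axis of spigot, rod and knob, 75 mm above the worktop; axes as the gauge's. From it the steel spigot runs 46 mm along x, 26 mm in diameter, its end chamfered 3 mm. The spacer is home when its centre is 25 mm from here along x.
- mark (a point): Inner edge of the mark ring on the rod, on the axis: a raised dark steel ring 15 mm in diameter and 4 mm wide, hidden inside at the start. At the mark this point lies 50 mm from the shoulder along x, in the plane of the seated spacer's outer rim, with the ring just outside.
- rod (a joint): How far the rod is pulled out, in m: 0 as the spring leaves it, 0.055 at the mark (inner edge of the ring flush with the outer rim of the seated spacer), 0.085 at its end stop. The spring pulls back with about 4 N at 0 and 10 N at the mark, and draws the rod in again whenever it is let go.
- knob: Black plastic knob fixed on the end of the rod, on the gauge's axis: a grip 18 mm in diameter and 28 mm long, with a flange 24 mm in diameter and 6 mm long at its outer end (passes through the spacer's bore). Origin at the middle of the 28 mm grip, on the axis; x axis as the gauge's. With the rod in it stands 89 mm from the shoulder, its outer end 109 mm.
- spacer: Stem spacer: a plain anodized aluminium tube, outer diameter 38 mm, bore 29 mm, length 50 mm, about 60 g; both ends alike. Origin at its centre, x axis along the tube. It starts lying level in the V cradle, its axis about 45 mm above the worktop.
- cradle: Grey plastic V cradle fixed to the worktop that holds the spacer at the start: foot 60 x 50 mm and 6 mm thick; the V above it is 40 mm long (along its x axis, as the spacer's) and at most 36 mm wide, narrower than the spacer, its top 33 mm above the worktop. Origin at the middle of its underside.
- throttle: Bystander: black twist throttle lying on its side, 97 mm long along its x axis, at most 46 mm in diameter. Origin on its underside. Leave it alone.
- hub_cover: Bystander: round aluminium hub motor cover, 130 mm in diameter and 16 mm high, lying flat. Origin at the middle of its underside. Leave it alone.
- lens: Bystander: clear acrylic headlight lens, 70 mm in diameter and 22 mm high, lying flat. Origin at the middle of its underside. Leave it alone.
There are look-alikes about, which are no part of the job. Of the things like the spacer, leave any that is brown, orange or yellow; of the rest the larger one is meant.

How it is judged:
On the way:
1. the spacer is fully home on the spigot and let go, the rod not yet pulled (x of spacer in the frame of gauge between 0.02 and 0.0285 m and y of spacer in the frame of gauge between -0.004 and 0.004 m and z of spacer in the frame of gauge between 0.07 and 0.079 m and angle between the x axis of spacer and the x axis of gauge, either way round below 0.12 rad and contact force between the fingers and spacer below 0.3 N and value of joint rod below 0.02 m), for 0.2 s.
At the end, for the whole second after the job is handed in: The spacer sits on the spigot within 3.5 mm of the shoulder, untouched; the rod is held out at its mark within 5 mm (joint 0.050 to 0.060), still (under 10 mm/s), by the fingers on the knob (x of spacer in the frame of gauge between 0.02 and 0.0285 m and y of spacer in the frame of gauge between -0.004 and 0.004 m and z of spacer in the frame of gauge between 0.07 and 0.079 m and angle between the x axis of spacer and the x axis of gauge, either way round below 0.12 rad and contact force between each of the arm, the fingers and spacer below 0.3 N and value of joint rod between 0.05 and 0.06 m and velocity of joint rod between -0.01 and 0.01 m/s and contact force between the fingers and knob above 2 N); the arm keeps its last pose, push and grip.
It fails at once if a bystander was pushed more than 25 mm (distance of any of throttle, hub_cover, lens from where it was at the start of the episode above 0.025 m).
It also fails if it takes over 56 s, if anything falls off the work surface, if the arm or the gripper's body presses on something with over 40 N, if the wrist force passes 120 N, or if a joint passes its speed limit or range.

## Working session

There is one attempt and no reset: what is moved stays moved. The work goes in short steps, Python scripts to look and compute and a tool call to move; the robot and the scene stay as the last step left them, time stands still between calls to the robot, and variables do not carry over. Pictures are saved under pics/ and viewed, at most 10 in all, crops included, and the job is handed in when it is done.

Besides the shell and the picture viewer there is one more tool, called after "Emit:" by a JSON object that holds its "method" and its "body", one argument or row to a line. drive_tool: Moves the arm, as the interface text tells. Its arguments: {"type":"object","properties":{"increments":{"type":"array","items":{"type":"object","properties":{"claw":{"type":"number"},"dx":{"type":"number"},"dy":{"type":"number"},"dz":{"type":"number"},"wx":{"type":"number"},"wy":{"type":"number"},"wz":{"type":"number"}}}},"newtons":{"type":"number"}},"required":["increments"]}

```bash
mkdir -p pics
cat > h.py <<'E'
from station import *
import numpy as np, cv2
from scipy.spatial.transform import Rotation as Rot
def snap(n,f):
    o=get_obs(); p,d=read_camera(n); cv2.imwrite(f'pics/{f}.png',p[...,::-1]); np.savez(f'pics/{f}.npz',p=p,d=d,pos=o['eef_pos'],q=o['tool_rot']); return p,d,o
def cam(n,o=None):
    c=calibration(n); K=np.array(c['intrinsics'])
    if n=='wrist':
        M=np.array(c['mount']); q=np.array(o['tool_rot']); R=Rot.from_quat(q[[1,2,3,0]]).as_matrix()
        return K,R@M[:3,:3],R@M[:3,3]+np.array(o['eef_pos'])
    R=np.array(c['R']);t=np.array(c['t']); return K,R.T,-R.T@t
def cloud(n,d,o=None):
    K,A,b=cam(n,o); v,u=np.mgrid[:d.shape[0],:d.shape[1]]
    r=np.stack([(u-K[0,2])/K[0,0],(v-K[1,2])/K[1,1],np.ones_like(d)],-1)*d[...,None]
    return r@A.T+b
E
python3 - <<'E'
from h import *
o=get_obs();print(o)
for n in('scene','side','wrist'):
    p,d,o=snap(n,n+'0'); K,A,b=cam(n,o); print(n,b.round(3),A[:,2].round(2),(d>0).mean())
a=[cv2.imread(f'pics/{n}0.png') for n in('scene','side')]
cv2.imwrite('pics/both.png',np.vstack(a)[:, :])
E
```

```text
{'t': 0.0, 'q': array([-0.10812584,  0.47779426,  0.0223224 ,  1.55642682, -0.01149715,
        1.10928457, -0.08311432]), 'joint_vel': array([-1.46113038e-05, -4.26097651e-04,  3.07588530e-04, -6.40360114e-04,
       -5.48521236e-04, -8.14222744e-04,  7.12356369e-04]), 'joint_torque': array([-5.45967814e-04, -5.96443820e+01,  1.60769675e+00, -2.81194621e+01,
        1.24063640e-02,  9.39900521e-03,  2.20753498e-05]), 'eef_pos': array([6.74469677e-01, 1.72608614e-05, 2.55339647e-01]), 'tool_rot': array([-5.84683594e-04,  7.07088807e-01,  7.07124192e-01, -6.74367682e-04]), 'contact_force': array([-0.60307678,  1.12389027, -0.39075988]), 'torque': array([-0.02595405, -0.00667767,  0.02797195]), 'grasp_force': 0.0, 'gripper_width': 0.9992529554463966}
scene [ 0.991 -0.239  0.572] [-0.63  0.29 -0.72] 0.995922619047619
side [0.278 0.512 0.61 ] [ 0.34 -0.69 -0.64] 0.9964115646258503
wrist [0.675 0.078 0.373] [ 0.   -0.31 -0.95] 0.9961777210884354
```

View pics/scene0.png

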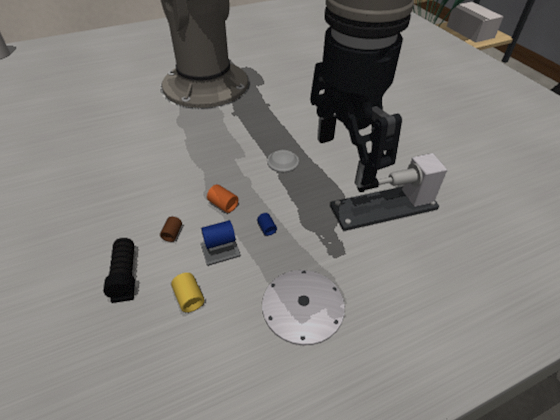

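View pics/side0.png

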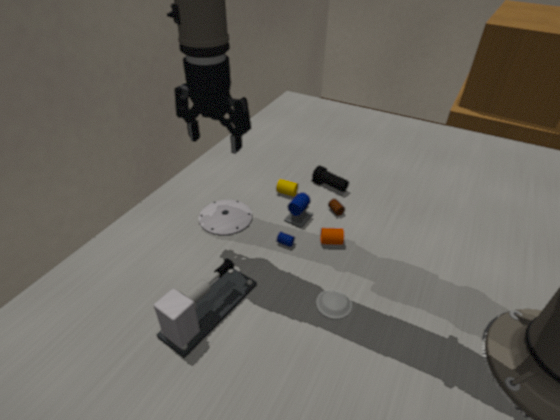

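The scene view shows the big blue spacer in its cradle at (218,235), with the small blue look-alike at (267,224). The gauge is at (385,195), its block at (428,180), and the knob near (367,183) points toward the image left. The side view shows the spacer at (299,204) and the gauge from (180,315) to (225,268).

```bash
cat > m.py <<'E'
from h import *
def ld(f,n):
    z=np.load(f'pics/{f}.npz'); o=dict(eef_pos=z['pos'],tool_rot=z['q']); return z['p'],z['d'],cloud(n,z['d'],o)
if __name__=='__main__':
  S=[]
  for n in('scene','side'):
    p,d,X=ld(n+'0',n); hsv=cv2.cvtColor(p,cv2.COLOR_RGB2HSV)
    m=((hsv[...,0]>105)&(hsv[...,0]<130)&(hsv[...,1]>120)).astype(np.uint8)
    k,l,s,c=cv2.connectedComponentsWithStats(m)
    for i in np.argsort(-s[1:,4])[:2]+1:
        P=X[l==i]; print(n,s[i],P.mean(0).round(4),P.min(0).round(4),P.max(0).round(4))
    # table and objects above
    print('table z',np.median(X[(abs(X[...,2])<.02)][:,2]))
    g=(X[...,0]>.45)&(X[...,0]<.95)&(X[...,1]>-.1)&(X[...,1]<.4)&(X[...,2]>.085)&(X[...,2]<.105)&(hsv[...,2]>110)&(hsv[...,1]<60)
    k,l,s,c=cv2.connectedComponentsWithStats(g.astype(np.uint8))
    for i in np.argsort(-s[1:,4])[:2]+1:
        P=X[l==i]; P=P[P[:,2]>.094] ; print('top',s[i],len(P),P.mean(0).round(4), cv2.minAreaRect((P[:,:2]*1000).astype(np.float32)) if len(P)>3 else '')
    # dark base plate top
    g=(hsv[...,2]<75)&(X[...,2]>.007)&(X[...,2]<.017)&(X[...,0]>.4)&(X[...,0]<1)
    g=cv2.morphologyEx(g.astype(np.uint8),cv2.MORPH_OPEN,np.ones((3,3)))
    k,l,s,c=cv2.connectedComponentsWithStats(g)
    for i in np.argsort(-s[1:,4])[:2]+1:
        P=X[l==i]; print('base',s[i],P.mean(0).round(4), cv2.minAreaRect((P[:,:2]*1000).astype(np.float32)))
E
python3 m.py
```

```text
scene [202 221  33  28 636] [ 0.5679 -0.1511  0.0568] [ 0.5489 -0.1758  0.0071] [ 0.5786 -0.1253  0.0671]
scene [258 213  19  22 276] [ 0.5507 -0.057   0.0194] [ 0.5296 -0.0691  0.0013] [ 0.5635 -0.0435  0.0293]
table z 0.0011818984163778357
top [411 153  36  26 501] 482 [0.6025 0.2416 0.0984] ((599.9660034179688, 241.7901611328125), (48.15217590332031, 51.68592071533203), 80.25202178955078)
top [391 169  26   9 163] 0 [nan nan nan] 
base [ 330  187  108   42 2228] [0.5923 0.1521 0.0126] ((591.0682373046875, 171.43328857421875), (198.59539794921875, 69.78187561035156), 81.67573547363281)
base [110 293  23   7 116] [ 0.5869 -0.3236  0.011 ] ((587.6071166992188, -323.548583984375), (33.44615936279297, 5.9314985275268555), 77.82064056396484)
side [289 193  20  23 307] [ 0.5567 -0.1383  0.0508] [ 0.5394 -0.2159 -0.0027] [ 0.6068 -0.1188  0.0654]
side [278 233  16  13 150] [ 0.5423 -0.042   0.0239] [ 0.2777 -0.0638  0.0029] [0.5625 0.5118 0.6098]
table z 0.0002696827394533807
top [154 280  54  40 870] 706 [0.6006 0.248  0.0979] ((601.377685546875, 245.19915771484375), (49.533226013183594, 49.93498992919922), 81.54196166992188)
base [ 158  271   98   85 2250] [0.581  0.1699 0.012 ] ((590.1600341796875, 177.4816436767578), (199.9522247314453, 70.17235565185547), 81.91622924804688)
base [281 241   6   4  18] [ 0.5454 -0.0401  0.0133] ((545.3734130859375, -40.14836120605469), (12.570656776428223, 2.8312599658966064), 4.500283718109131)m.py:17: RuntimeWarning: Mean of empty slice.
  P=X[l==i]; P=P[P[:,2]>.094] ; print('top',s[i],len(P),P.mean(0).round(4), cv2.minAreaRect((P[:,:2]*1000).astype(np.float32)) if len(P)>3 else '')
  ret = um.true_divide(
```

View pics/wrist0.png

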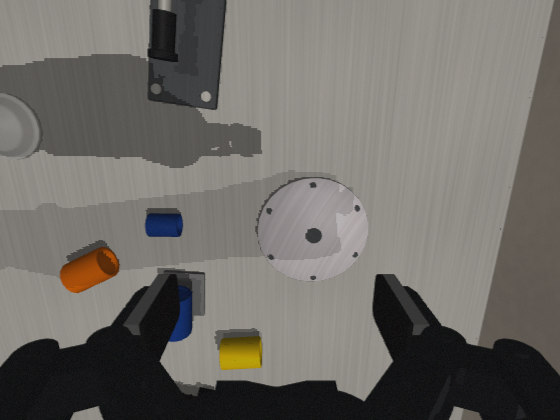

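The wrist view shows the spacer at (180,315), partly hidden by the left finger, and the knob at (163,35). Next I'll fit the cylinder axes.

```bash
cat > fit.py <<'E'
from m import *
from scipy.optimize import least_squares
def cyl(P,r,yaw0,z0=None):
    c=np.median(P,0)
    def f(a):
        u=np.array([np.cos(a[3]),np.sin(a[3]),0]); w=P-a[:3]
        return np.r_[np.linalg.norm(np.cross(w,u),axis=1)-r, (u@(a[:3]-c))*1.0]
    s=least_squares(f,[*(c[:2]),c[2]-r*.6,yaw0],loss='soft_l1',f_scale=.001)
    a=s.x;u=np.array([np.cos(a[3]),np.sin(a[3]),0]); t=(P-a[:3])@u; lo,hi=np.percentile(t,[1,99])
    return a.round(4),np.degrees(a[3]).round(1),'mid',(a[:3]+u*(lo+hi)/2).round(4),'len',(hi-lo).round(4),'rms',np.sqrt(np.mean(f(a)**2)).round(4),len(P)
def blue(p,X):
    hsv=cv2.cvtColor(p,cv2.COLOR_RGB2HSV)
    m=((hsv[...,0]>105)&(hsv[...,0]<130)&(hsv[...,1]>120)).astype(np.uint8); m=cv2.erode(m,np.ones((3,3)))
    m=m.astype(bool)&(abs(X[...,0]-.566)<.06)&(abs(X[...,1]+.15)<.06)&(X[...,2]>.035)&(X[...,2]<.08)
    return X[m]
if __name__=='__main__':
  for n in('scene','side','wrist'):
    p,d,X=ld(n+'0',n); print(n,*cyl(blue(p,X),.019,-1.6))
    print('  spigot',end='')
    hsv=cv2.cvtColor(p,cv2.COLOR_RGB2HSV)
    u=np.array([-.143,-.99]); w=X[...,:2]-[.597,.219]; s=w@u; v=w@[.99,-.143]
    m=(s>.006)&(s<.043)&(abs(v)<.022)&(X[...,2]>.06)&(X[...,2]<.092)
    if m.sum()>20: print(*cyl(X[m],.013,-1.71))
    m=(s>.078)&(s<.1)&(abs(v)<.02)&(X[...,2]>.06)&(X[...,2]<.092)
    if m.sum()>20: print('  knob',*cyl(X[m],.009,-1.71))
E
python3 fit.py
```

```text
scene [ 0.5571 -0.1504  0.0458 -1.6387] -93.9 mid [ 0.5571 -0.1503  0.0458] len 0.0442 rms 0.001 518
  spigot[ 0.5925  0.1948  0.0757 -1.7176] -98.4 mid [0.5925 0.1949 0.0757] len 0.0363 rms 0.0009 267
  knob [ 0.5836  0.1321  0.0762 -1.6983] -97.3 mid [0.5835 0.1311 0.0762] len 0.0213 rms 0.0008 65
side [ 0.5593 -0.1381  0.0444 -1.6618] -95.2 mid [ 0.559  -0.141   0.0444] len 0.0398 rms 0.002 174
  spigot[ 0.5945  0.1963  0.0747 -1.7008] -97.4 mid [0.5943 0.1951 0.0747] len 0.0354 rms 0.001 285
  knob [ 0.5847  0.1312  0.0751 -1.7568] -100.7 mid [0.5846 0.1305 0.0751] len 0.0214 rms 0.001 108
wrist [ 0.5593 -0.1498  0.0445 -1.6316] -93.5 mid [ 0.5594 -0.1468  0.0445] len 0.0474 rms 0.001 539
  spigot  knob [ 0.5855  0.1311  0.0747 -1.7236] -98.8 mid [0.5854 0.1309 0.0747] len 0.0216 rms 0.0007 749
```

```bash
python3 - <<'E'
from fit import *
import station; print([a for a in dir(station) if not a.startswith('_')], getattr(station,'finger_overhang',None))
for n in('scene','wrist'):
    p,d,X=ld(n+'0',n); c=np.array([.5585,-.1495]); a=np.radians(-94); u=np.array([np.cos(a),np.sin(a)]); v=np.array([-u[1],u[0]])
    w=X[...,:2]-c; s=w@u; t=w@v
    m=(abs(s)<.017)&(abs(t)<.07)&(X[...,2]>.012)&(X[...,2]<.09)
    print(n,np.histogram(t[m],np.arange(-.07,.071,.01)))
E
ls .
```

```text
['PlanningError', 'calibration', 'finger_overhang', 'get_obs', 'hand_in', 'read_camera'] 0.025
scene (array([  0,   0,   0,   0,   0,  15,  74, 187, 301,   0,   0,   0,   0,
         0]), array([-0.07, -0.06, -0.05, -0.04, -0.03, -0.02, -0.01,  0.  ,  0.01,
        0.02,  0.03,  0.04,  0.05,  0.06,  0.07]))
wrist (array([  0,   0,   0,   0,   0,   0,   0, 106, 376,  10,   0,   0,   0,
         0]), array([-0.07, -0.06, -0.05, -0.04, -0.03, -0.02, -0.01,  0.  ,  0.01,
        0.02,  0.03,  0.04,  0.05,  0.06,  0.07]))
fit.py
h.py
m.py
pics
```

Emit:
{"method": "drive_tool", "body": {
  "increments": [
    {"claw":0.0854,"dx":-0.03,"dy":-0.023,"wz":1},
    {"dx":-0.03,"dy":-0.023,"wz":1},
    {"dx":-0.03,"dy":-0.023,"wz":1},
    {"dx":-0.03,"dy":-0.023,"wz":1},
    {"dx":-0.023,"dy":-0.015},
    {},
    {}
  ]
}}

```text
schema error: expected keys claw, dx, dy, dz, wx, wy, wz
```

Emit:
{"method": "drive_tool", "body": {
  "increments": [
    {"claw":0.07,"dx":-0.03,"dy":-0.023,"dz":0,"wx":0,"wy":0,"wz":0},
    {"claw":0.07,"dx":-0.03,"dy":-0.023,"dz":0,"wx":0,"wy":0,"wz":0},
    {"claw":0.07,"dx":-0.03,"dy":-0.023,"dz":0.02,"wx":0,"wy":0,"wz":0},
    {"claw":0.07,"dx":-0.03,"dy":-0.023,"dz":0.03,"wx":0,"wy":0,"wz":0},
    {"claw":0.07,"dx":-0.03,"dy":-0.024,"dz":0.03,"wx":0,"wy":0,"wz":0},
    {"claw":0.07,"dx":0,"dy":0,"dz":0.02,"wx":0,"wy":0,"wz":4},
    {"claw":0.07,"dx":0,"dy":0,"dz":0,"wx":0,"wy":0,"wz":0},
    {"claw":0.07,"dx":0,"dy":0,"dz":0,"wx":0,"wy":0,"wz":0}
  ]
}}

```text
t: 1.15
eef_pos: [0.5599, -0.1494, 0.157]
tool_rot: [0.0, 0.731, 0.683, 0.0]
contact_force: [0.8, -0.1, 0.1]
gripper_width: 0.822
grasp_force: 0.0
```

Run:
```python
from fit import *
for n in('scene','side'):
    p,d,o=snap(n,n+'1'); X=cloud(n,d,o)
    print(n,*cyl(blue(p,X),.019,-1.6))
    u=np.array([-.143,-.99]); w=X[...,:2]-[.597,.219]; s=w@u; v=w@[.99,-.143]
    for nm,a,b,r in(('spigot',.006,.043,.013),('knob',.078,.1,.009)):
        m=(s>a)&(s<b)&(abs(v)<.022)&(X[...,2]>.06)&(X[...,2]<.092)
        print(nm,*cyl(X[m],r,-1.71))
    m=(abs(v)<.009)&(X[...,2]>.06)&(X[...,2]<.092)&(s<.13)&(s>-.02); print('end',np.percentile(s[m],[1,98,99.5,100]))
    m=(abs(v)<.02)&(X[...,2]>.03)&(X[...,2]<.095)&(s<.02)&(s>-.02); h=np.histogram(s[m],np.arange(-.02,.021,.002)); print(h[0])
o=get_obs(); print(o['eef_pos'],o['tool_rot'],o['contact_force'],o['t'])
```

```text
scene [ 0.5571 -0.1504  0.0457 -1.6452] -94.3 mid [ 0.5571 -0.1502  0.0457] len 0.0445 rms 0.001 522
spigot [ 0.5925  0.195   0.0757 -1.7051] -97.7 mid [0.5925 0.1948 0.0757] len 0.0363 rms 0.0009 265
knob [ 0.5831  0.1305  0.0757 -1.753 ] -100.4 mid [0.5832 0.131  0.0757] len 0.0205 rms 0.001 111
end [0.00017804 0.11012965 0.11051453 0.11108712]
[  0   0   0   0   0   0   0  17 118  35  92  17  15  17  12  12  15  14
  16  10]
side [ 0.5591 -0.1369  0.0445 -1.6362] -93.7 mid [ 0.5588 -0.141   0.0445] len 0.04 rms 0.002 164
spigot [ 0.5944  0.1957  0.0749 -1.6922] -97.0 mid [0.5943 0.195  0.0749] len 0.0358 rms 0.0009 283
knob [ 0.5848  0.1311  0.0751 -1.7068] -97.8 mid [0.5848 0.1309 0.0751] len 0.0215 rms 0.0008 103
end [0.00263659 0.10461812 0.10614709 0.10697202]
[ 0  0  0  0  0  0  0  6 13  0  3 15 19 14 17 14 18 15 18 15]
[ 0.56007952 -0.14949952  0.15736555] [6.91922483e-04 7.30719554e-01 6.82677053e-01 7.03960683e-04] [ 0.31861755 -0.13276305 -0.53258253] 1.25
```

Emit:
{"method": "drive_tool", "body": {
  "increments": [
    {"claw":0.07,"dx":0,"dy":-0.001,"dz":0.03,"wx":0,"wy":0,"wz":0},
    {"claw":0.07,"dx":0,"dy":0,"dz":0.03,"wx":0,"wy":0,"wz":0},
    {"claw":0.07,"dx":0,"dy":0,"dz":0.025,"wx":0,"wy":0,"wz":0},
    {"claw":0.07,"dx":0,"dy":0,"dz":0.015,"wx":0,"wy":0,"wz":0},
    {"claw":0.07,"dx":0,"dy":0,"dz":0.006,"wx":0,"wy":0,"wz":0},
    {"claw":0.07,"dx":0,"dy":0,"dz":0,"wx":0,"wy":0,"wz":0},
    {"claw":0.07,"dx":0,"dy":0,"dz":0,"wx":0,"wy":0,"wz":0}
  ]
}}

```text
t: 2.12
eef_pos: [0.5587, -0.15, 0.0512]
tool_rot: [0.001, 0.731, 0.682, 0.001]
contact_force: [0.3, 0.2, -0.8]
gripper_width: 0.82
grasp_force: 0.0
```

Emit:
{"method": "drive_tool", "body": {
  "increments": [
    {"claw":0.045,"dx":0,"dy":0,"dz":0,"wx":0,"wy":0,"wz":0},
    {"claw":0.036,"dx":0,"dy":0,"dz":0,"wx":0,"wy":0,"wz":0},
    {"claw":0.03,"dx":0,"dy":0,"dz":0,"wx":0,"wy":0,"wz":0},
    {"claw":0.03,"dx":0,"dy":0,"dz":0,"wx":0,"wy":0,"wz":0},
    {"claw":0.03,"dx":0,"dy":0,"dz":0,"wx":0,"wy":0,"wz":0},
    {"claw":0.03,"dx":0,"dy":0,"dz":0,"wx":0,"wy":0,"wz":0}
  ],
  "newtons": 30
}}

```text
t: 2.88
eef_pos: [0.5591, -0.1501, 0.0511]
tool_rot: [0.001, 0.731, 0.682, 0.001]
contact_force: [2.1, -0.0, 6.6]
gripper_width: 0.439
grasp_force: 31.2
```

Emit:
{"method": "drive_tool", "body": {
  "increments": [
    {"claw":0.03,"dx":0,"dy":0,"dz":-0.015,"wx":0,"wy":0,"wz":0},
    {"claw":0.03,"dx":0,"dy":0,"dz":-0.025,"wx":0,"wy":0,"wz":0},
    {"claw":0.03,"dx":0,"dy":0,"dz":-0.02,"wx":0,"wy":0,"wz":2},
    {"claw":0.03,"dx":0,"dy":0,"dz":0,"wx":0,"wy":0,"wz":2.3},
    {"claw":0.03,"dx":0.025,"dy":-0.003,"dz":0,"wx":0,"wy":0,"wz":0},
    {"claw":0.03,"dx":0.04,"dy":-0.003,"dz":0,"wx":0,"wy":0,"wz":0},
    {"claw":0.03,"dx":0.04,"dy":-0.003,"dz":0,"wx":0,"wy":0,"wz":0},
    {"claw":0.03,"dx":0.04,"dy":-0.003,"dz":0,"wx":0,"wy":0,"wz":0},
    {"claw":0.03,"dx":0.04,"dy":-0.002,"dz":0.01,"wx":0,"wy":0,"wz":0},
    {"claw":0.03,"dx":0.02,"dy":0,"dz":0.01,"wx":0,"wy":0,"wz":0},
    {"claw":0.03,"dx":0.01,"dy":0,"dz":0.01,"wx":0,"wy":0,"wz":0},
    {"claw":0.03,"dx":0,"dy":0,"dz":0,"wx":0,"wy":0,"wz":0},
    {"claw":0.03,"dx":0,"dy":0,"dz":0,"wx":0,"wy":0,"wz":0},
    {"claw":0.03,"dx":0,"dy":0,"dz":0,"wx":0,"wy":0,"wz":0}
  ]
}}

```text
t: 4.62
eef_pos: [0.5755, 0.0634, 0.0807]
tool_rot: [0.0, 0.757, 0.653, 0.0]
contact_force: [-0.2, -0.3, -0.4]
gripper_width: 0.436
grasp_force: 30.7
```

```bash
cat > look.py <<'E'
from fit import *
import sys
tag=sys.argv[1]
K0=np.array([.5848,.1309]); u=np.array([-.1444,-.9895]); vv=np.array([.9895,-.1444])
o=get_obs(); e=o['eef_pos']; w=e[:2]-K0; q=o['tool_rot'];R=Rot.from_quat(q[[1,2,3,0]]).as_matrix()
print('tcp',e.round(4),'s from shoulder',(w@u+.089).round(4),'lat',(w@vv).round(4),'tilt z',R[:,2].round(4),'yaw',np.degrees(np.arctan2(R[1,0],R[0,0])).round(2),'F',o['contact_force'].round(1),'t',o['t'])
for n in('scene','side','wrist'):
    p,d,o=snap(n,n+tag); X=cloud(n,d,o); hsv=cv2.cvtColor(p,cv2.COLOR_RGB2HSV)
    m=((hsv[...,0]>105)&(hsv[...,0]<130)&(hsv[...,1]>120)).astype(np.uint8); m=cv2.erode(m,np.ones((3,3))).astype(bool)&(np.linalg.norm(X-(e-[0,0,.006]),axis=2)<.045)
    for nm,mm,r in (('spacer',m,.019),):
        if mm.sum()>30:
            a,dg,_,mid,*rest=cyl(X[mm],r,-1.71); print(n,nm,'yaw',dg,'s',((mid[:2]-K0)@u+.089).round(4),'lat',((mid[:2]-K0)@vv).round(4),'z',mid[2],rest)
            P=X[mm]; P0=P-P.mean(0)
    s=(X[...,:2]-K0)@u+.089; v=(X[...,:2]-K0)@vv
    for nm,a,b,r in(('spigot',.006,.043,.013),('knob',.078,.1,.009)):
        mm=(s>a)&(s<b)&(abs(v)<.022)&(X[...,2]>.06)&(X[...,2]<.092)&~m
        if mm.sum()>30:
            A,dg,_,mid,*rest=cyl(X[mm],r,-1.71); print(n,nm,'yaw',dg,'s',((mid[:2]-K0)@u+.089).round(4),'lat',((mid[:2]-K0)@vv).round(4),'z',mid[2],rest)
E
python3 look.py 2
```

```text
tcp [0.5755 0.0634 0.0807] s from shoulder 0.1572 lat 0.0005 tilt z [ 6.e-04 -4.e-04 -1.e+00] yaw 81.58 F [-0.2 -0.3 -0.4] t 4.625
scene spacer yaw -98.5 s 0.1659 lat -0.0008 z 0.0754 ['len', np.float64(0.0333), 'rms', np.float64(0.0025), 206]
scene spigot yaw -98.4 s 0.0245 lat -0.0017 z 0.0754 ['len', np.float64(0.0366), 'rms', np.float64(0.0009), 267]
scene knob yaw -99.6 s 0.089 lat -0.0013 z 0.0759 ['len', np.float64(0.0213), 'rms', np.float64(0.001), 114]
side spacer yaw -99.6 s 0.1425 lat -0.0014 z 0.0745 ['len', np.float64(0.0276), 'rms', np.float64(0.0025), 243]
side spigot yaw -98.2 s 0.0243 lat 0.0001 z 0.0749 ['len', np.float64(0.0357), 'rms', np.float64(0.0009), 286]
side knob yaw -98.8 s 0.0892 lat 0.0 z 0.0749 ['len', np.float64(0.0216), 'rms', np.float64(0.0009), 106]
wrist spacer yaw -98.3 s 0.1539 lat 0.0008 z 0.0741 ['len', np.float64(0.0478), 'rms', np.float64(0.002), 12024]
wrist knob yaw -98.4 s 0.0889 lat 0.0005 z 0.0748 ['len', np.float64(0.0217), 'rms', np.float64(0.0005), 3346]
```

Emit:
{"method": "drive_tool", "body": {
  "increments": [
    {"claw":0.03,"dx":0.01,"dy":0,"dz":-0.0005,"wx":0,"wy":0,"wz":0},
    {"claw":0.03,"dx":0.01,"dy":0,"dz":0,"wx":0,"wy":0,"wz":0},
    {"claw":0.03,"dx":0.01,"dy":0,"dz":0,"wx":0,"wy":0,"wz":0},
    {"claw":0.03,"dx":0.01,"dy":0,"dz":0,"wx":0,"wy":0,"wz":0},
    {"claw":0.03,"dx":0.01,"dy":0,"dz":0,"wx":0,"wy":0,"wz":0},
    {"claw":0.03,"dx":0,"dy":0,"dz":0,"wx":0,"wy":0,"wz":0},
    {"claw":0.03,"dx":0,"dy":0,"dz":0,"wx":0,"wy":0,"wz":0}
  ]
}}

```text
t: 5.65
eef_pos: [0.5824, 0.1139, 0.0808]
tool_rot: [0.0, 0.757, 0.654, -0.0]
contact_force: [0.4, -1.3, -0.5]
gripper_width: 0.441
grasp_force: 30.7
```

```bash
python3 look.py 3
```

```text
tcp [0.5824 0.1139 0.0808] s from shoulder 0.1061 lat 0.0 tilt z [-2.e-04 -4.e-04 -1.e+00] yaw 81.68 F [ 0.4 -1.3 -0.5] t 5.65
scene spacer yaw -99.3 s 0.1136 lat -0.0013 z 0.0757 ['len', np.float64(0.0351), 'rms', np.float64(0.0026), 232]
scene spigot yaw -98.0 s 0.0245 lat -0.0017 z 0.0756 ['len', np.float64(0.0361), 'rms', np.float64(0.0009), 260]
side spacer yaw -103.2 s 0.0917 lat 0.0001 z 0.0747 ['len', np.float64(0.0279), 'rms', np.float64(0.0018), 217]
side spigot yaw -98.0 s 0.0243 lat 0.0002 z 0.0748 ['len', np.float64(0.0359), 'rms', np.float64(0.0009), 287]
side knob yaw -189.4 s 0.0874 lat -0.0003 z 0.0807 ['len', np.float64(0.0428), 'rms', np.float64(0.0034), 122]
wrist spacer yaw -98.4 s 0.1037 lat 0.0004 z 0.074 ['len', np.float64(0.0478), 'rms', np.float64(0.0012), 10691]
wrist spigot yaw -98.3 s 0.0244 lat 0.0004 z 0.0745 ['len', np.float64(0.0361), 'rms', np.float64(0.0006), 9153]
wrist knob yaw -188.2 s 0.089 lat 0.0 z 0.081 ['len', np.float64(0.0437), 'rms', np.float64(0.0036), 1494]
```

View pics/wrist3.png

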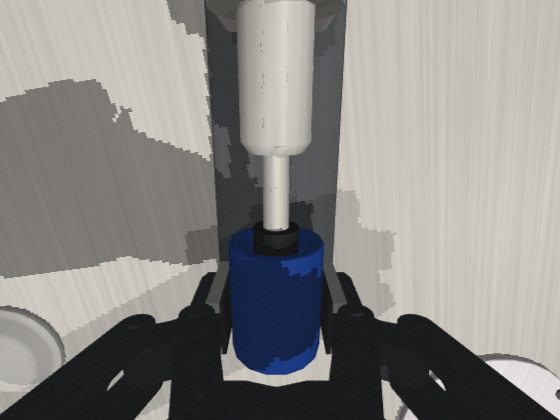

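The spacer (blue, 275,300) is over the knob, and its axis lines up with the spigot (275,80). I'll raise it 0.5 mm and carry on sliding.

Emit:
{"method": "drive_tool", "body": {
  "increments": [
    {"claw":0.03,"dx":0.01,"dy":0,"dz":-0.0005,"wx":0,"wy":0,"wz":0},
    {"claw":0.03,"dx":0.01,"dy":0,"dz":0,"wx":0,"wy":0,"wz":0},
    {"claw":0.03,"dx":0.006,"dy":0,"dz":0,"wx":0,"wy":0,"wz":0},
    {"claw":0.03,"dx":0.004,"dy":0,"dz":0,"wx":0,"wy":0,"wz":0},
    {"claw":0.03,"dx":0.004,"dy":0,"dz":0,"wx":0,"wy":0,"wz":0},
    {"claw":0.03,"dx":0.004,"dy":0,"dz":0,"wx":0,"wy":0,"wz":0},
    {"claw":0.03,"dx":0,"dy":0,"dz":0,"wx":0,"wy":0,"wz":0}
  ]
}}

```text
t: 6.68
eef_pos: [0.5879, 0.1523, 0.0813]
tool_rot: [-0.0, 0.756, 0.654, 0.0]
contact_force: [-0.6, -0.7, -0.6]
gripper_width: 0.442
grasp_force: 30.7
```

Emit:
{"method": "drive_tool", "body": {
  "increments": [
    {"claw":0.03,"dx":0.004,"dy":0,"dz":0,"wx":0,"wy":0,"wz":0},
    {"claw":0.03,"dx":0.004,"dy":0,"dz":0,"wx":0,"wy":0,"wz":0},
    {"claw":0.03,"dx":0,"dy":0,"dz":0,"wx":0,"wy":0,"wz":0}
  ]
}}

```text
t: 7.05
eef_pos: [0.5891, 0.1604, 0.0813]
tool_rot: [-0.0, 0.756, 0.654, 0.0]
contact_force: [-0.5, -0.2, -0.3]
gripper_width: 0.436
grasp_force: 30.7
```

Emit:
{"method": "drive_tool", "body": {
  "increments": [
    {"claw":0.03,"dx":0.006,"dy":0,"dz":0,"wx":0,"wy":0,"wz":0},
    {"claw":0.03,"dx":0.006,"dy":0,"dz":0,"wx":0,"wy":0,"wz":0},
    {"claw":0.03,"dx":0.006,"dy":0,"dz":0,"wx":0,"wy":0,"wz":0},
    {"claw":0.03,"dx":0.006,"dy":0,"dz":0,"wx":0,"wy":0,"wz":0},
    {"claw":0.03,"dx":0.004,"dy":0,"dz":0,"wx":0,"wy":0,"wz":0},
    {"claw":0.03,"dx":0,"dy":0,"dz":0,"wx":0,"wy":0,"wz":0}
  ]
}}

```text
t: 7.8
eef_pos: [0.5931, 0.188, 0.0813]
tool_rot: [-0.0, 0.756, 0.654, 0.0]
contact_force: [0.0, -0.5, -1.0]
gripper_width: 0.436
grasp_force: 30.7
```

```bash
python3 look.py 4
```

```text
tcp [0.5931 0.188  0.0813] s from shoulder 0.0313 lat -0.0 tilt z [ 0.e+00  2.e-04 -1.e+00] yaw 81.73 F [ 0.  -0.5 -1. ] t 7.8
scene spacer yaw -101.5 s 0.0429 lat -0.0013 z 0.0758 ['len', np.float64(0.0282), 'rms', np.float64(0.0023), 188]
scene spigot yaw -96.6 s 0.0261 lat -0.0079 z 0.0824 ['len', np.float64(0.0343), 'rms', np.float64(0.0057), 46]
scene knob yaw -98.8 s 0.0891 lat -0.0017 z 0.0759 ['len', np.float64(0.0211), 'rms', np.float64(0.001), 113]
side spacer yaw -96.5 s 0.0163 lat 0.0003 z 0.0748 ['len', np.float64(0.0233), 'rms', np.float64(0.0009), 188]
side spigot yaw -63.1 s 0.022 lat -0.0001 z 0.0809 ['len', np.float64(0.0467), 'rms', np.float64(0.004), 108]
side knob yaw -100.0 s 0.0921 lat -0.0002 z 0.0751 ['len', np.float64(0.0156), 'rms', np.float64(0.0009), 53]
wrist spacer yaw -98.4 s 0.0294 lat 0.0004 z 0.0744 ['len', np.float64(0.0481), 'rms', np.float64(0.0006), 10043]
wrist spigot yaw -38.1 s 0.0242 lat 0.0016 z 0.0786 ['len', np.float64(0.0483), 'rms', np.float64(0.0056), 1445]
```

Emit:
{"method": "drive_tool", "body": {
  "increments": [
    {"claw":0.03,"dx":0.002,"dy":0,"dz":0,"wx":0,"wy":0,"wz":0},
    {"claw":0.03,"dx":0.0015,"dy":0,"dz":0,"wx":0,"wy":0,"wz":0},
    {"claw":0.03,"dx":0.001,"dy":0,"dz":0,"wx":0,"wy":0,"wz":0},
    {"claw":0.03,"dx":0,"dy":0,"dz":0,"wx":0,"wy":0,"wz":0}
  ]
}}

```text
t: 8.45
eef_pos: [0.5938, 0.1922, 0.0813]
tool_rot: [-0.0, 0.756, 0.654, 0.0]
contact_force: [0.3, -0.0, -0.2]
gripper_width: 0.438
grasp_force: 30.7
```

Emit:
{"method": "drive_tool", "body": {
  "increments": [
    {"claw":0.03,"dx":0.001,"dy":0,"dz":0,"wx":0,"wy":0,"wz":0},
    {"claw":0.03,"dx":0,"dy":0,"dz":0,"wx":0,"wy":0,"wz":0}
  ]
}}

```text
t: 8.7
eef_pos: [0.5939, 0.1931, 0.0813]
tool_rot: [-0.0, 0.756, 0.654, 0.0]
contact_force: [0.1, -0.3, -1.1]
gripper_width: 0.441
grasp_force: 30.7
```

Emit:
{"method": "drive_tool", "body": {
  "increments": [
    {"claw":0.03,"dx":0.001,"dy":0,"dz":0,"wx":0,"wy":0,"wz":0},
    {"claw":0.03,"dx":0,"dy":0,"dz":0,"wx":0,"wy":0,"wz":0}
  ]
}}

```text
t: 8.95
eef_pos: [0.594, 0.1935, 0.0813]
tool_rot: [0.0, 0.757, 0.654, -0.0]
contact_force: [-1.1, -0.6, -0.5]
gripper_width: 0.438
grasp_force: 30.8
```

Emit:
{"method": "drive_tool", "body": {
  "increments": [
    {"claw":0.03,"dx":0.001,"dy":0,"dz":0,"wx":0,"wy":0,"wz":0},
    {"claw":0.03,"dx":0,"dy":0,"dz":0,"wx":0,"wy":0,"wz":0}
  ]
}}

```text
t: 9.2
eef_pos: [0.594, 0.1935, 0.0812]
tool_rot: [0.0, 0.757, 0.654, -0.001]
contact_force: [-1.2, -5.8, 1.8]
gripper_width: 0.437
grasp_force: 30.9
```

The axial push of −5.8 N shows the spacer is against the shoulder. I'll release it, raise the gripper and check.

Emit:
{"method": "drive_tool", "body": {
  "increments": [
    {"claw":0.045,"dx":0,"dy":0,"dz":0,"wx":0,"wy":0,"wz":0},
    {"claw":0.065,"dx":0,"dy":0,"dz":0,"wx":0,"wy":0,"wz":0},
    {"claw":0.065,"dx":0,"dy":0,"dz":0,"wx":0,"wy":0,"wz":0},
    {"claw":0.065,"dx":0,"dy":0,"dz":-0.02,"wx":0,"wy":0,"wz":0},
    {"claw":0.065,"dx":0,"dy":0,"dz":-0.03,"wx":0,"wy":0,"wz":0},
    {"claw":0.065,"dx":0,"dy":0,"dz":-0.03,"wx":0,"wy":0,"wz":0},
    {"claw":0.065,"dx":-0.03,"dy":0,"dz":0,"wx":0,"wy":0,"wz":0},
    {"claw":0.065,"dx":-0.036,"dy":0,"dz":0,"wx":0,"wy":0,"wz":0},
    {"claw":0.065,"dx":0,"dy":0,"dz":0,"wx":0,"wy":0,"wz":0},
    {"claw":0.065,"dx":0,"dy":0,"dz":0,"wx":0,"wy":0,"wz":0}
  ]
}}

```text
t: 10.45
eef_pos: [0.5851, 0.1305, 0.1625]
tool_rot: [0.0, 0.756, 0.654, 0.001]
contact_force: [0.4, 0.2, 0.9]
gripper_width: 0.761
grasp_force: 0.0
```

```bash
sed -i 's/(e-\[0,0,.006\])/(np.array([.5942,.195,.075]))/' look.py; python3 look.py 5
```

```text
tcp [0.5851 0.1305 0.1625] s from shoulder 0.0894 lat 0.0004 tilt z [ 0.0015  0.0012 -1.    ] yaw 81.71 F [0.4 0.2 0.9] t 10.45
scene spacer yaw -98.0 s 0.0276 lat -0.0017 z 0.0743 ['len', np.float64(0.0463), 'rms', np.float64(0.0012), 415]
scene spigot yaw -98.1 s 0.0247 lat 0.0039 z 0.0763 ['len', np.float64(0.0349), 'rms', np.float64(0.0052), 36]
scene knob yaw -97.5 s 0.0891 lat -0.0015 z 0.0758 ['len', np.float64(0.0213), 'rms', np.float64(0.0008), 116]
side spacer yaw -98.3 s 0.0234 lat 0.0 z 0.0734 ['len', np.float64(0.0391), 'rms', np.float64(0.0009), 364]
side spigot yaw -97.9 s 0.0246 lat -0.0057 z 0.0796 ['len', np.float64(0.0365), 'rms', np.float64(0.0044), 93]
side knob yaw -98.5 s 0.0891 lat -0.0002 z 0.0751 ['len', np.float64(0.0211), 'rms', np.float64(0.0011), 104]
wrist spacer yaw -98.2 s 0.0242 lat 0.0003 z 0.0731 ['len', np.float64(0.0471), 'rms', np.float64(0.0006), 5509]
wrist spigot yaw -98.0 s 0.0245 lat -0.0039 z 0.0771 ['len', np.float64(0.0356), 'rms', np.float64(0.0063), 175]
wrist knob yaw -98.5 s 0.089 lat 0.0006 z 0.0748 ['len', np.float64(0.0215), 'rms', np.float64(0.0005), 903]
```

View pics/wrist5.png

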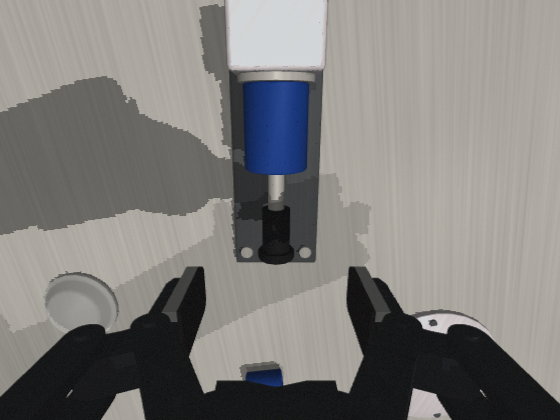

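The spacer (275,125) sits against the shoulder ring, and the knob (276,230) is clear of it. Next I'll grip the knob.

Emit:
{"method": "drive_tool", "body": {
  "increments": [
    {"claw":0.05,"dx":0,"dy":0,"dz":0.025,"wx":0,"wy":0,"wz":0},
    {"claw":0.05,"dx":0,"dy":0,"dz":0.03,"wx":0,"wy":0,"wz":0},
    {"claw":0.05,"dx":0,"dy":0,"dz":0.02,"wx":0,"wy":0,"wz":0},
    {"claw":0.05,"dx":0,"dy":0,"dz":0.0065,"wx":0,"wy":0,"wz":0},
    {"claw":0.03,"dx":0,"dy":0,"dz":0,"wx":0,"wy":0,"wz":0},
    {"claw":0.01,"dx":0,"dy":0,"dz":0,"wx":0,"wy":0,"wz":0},
    {"claw":0.01,"dx":0,"dy":0,"dz":0,"wx":0,"wy":0,"wz":0},
    {"claw":0.01,"dx":0,"dy":0,"dz":0,"wx":0,"wy":0,"wz":0},
    {"claw":0.01,"dx":0,"dy":0,"dz":0,"wx":0,"wy":0,"wz":0},
    {"claw":0.01,"dx":0,"dy":0,"dz":0,"wx":0,"wy":0,"wz":0}
  ],
  "newtons": 60
}}

```text
t: 11.85
eef_pos: [0.5848, 0.1301, 0.0808]
tool_rot: [-0.0, 0.756, 0.654, 0.001]
contact_force: [-3.9, 0.9, 6.2]
gripper_width: 0.188
grasp_force: 58.7
```

```bash
python3 look.py 6
```

```text
tcp [0.5848 0.1301 0.0808] s from shoulder 0.0898 lat 0.0002 tilt z [ 7.e-04  7.e-04 -1.e+00] yaw 81.71 F [-3.9  0.9  6.2] t 11.85
scene spacer yaw -98.1 s 0.027 lat -0.0018 z 0.0744 ['len', np.float64(0.0465), 'rms', np.float64(0.0011), 335]
scene spigot yaw -78.1 s 0.0251 lat 0.0028 z 0.077 ['len', np.float64(0.0408), 'rms', np.float64(0.0044), 48]
scene knob yaw -5.6 s 0.0933 lat 0.0058 z 0.0766 ['len', np.float64(0.032), 'rms', np.float64(0.0034), 114]
side spacer yaw -97.7 s 0.0227 lat 0.0 z 0.0735 ['len', np.float64(0.0384), 'rms', np.float64(0.0009), 372]
side spigot yaw -94.5 s 0.0245 lat -0.0034 z 0.0806 ['len', np.float64(0.0369), 'rms', np.float64(0.0042), 90]
side knob yaw -186.0 s 0.0867 lat -0.0004 z 0.0769 ['len', np.float64(0.0428), 'rms', np.float64(0.0034), 153]
wrist spacer yaw -98.2 s 0.0241 lat 0.0003 z 0.0731 ['len', np.float64(0.0475), 'rms', np.float64(0.0005), 15770]
wrist spigot yaw -97.9 s 0.0244 lat -0.0043 z 0.0768 ['len', np.float64(0.0362), 'rms', np.float64(0.0062), 290]
wrist knob yaw -8.2 s 0.088 lat 0.0005 z 0.0759 ['len', np.float64(0.0419), 'rms', np.float64(0.0034), 4195]
```

Emit:
{"method": "drive_tool", "body": {
  "increments": [
    {"claw":0.01,"dx":-0.004,"dy":0,"dz":0,"wx":0,"wy":0,"wz":0},
    {"claw":0.01,"dx":-0.006,"dy":0,"dz":0,"wx":0,"wy":0,"wz":0},
    {"claw":0.01,"dx":-0.006,"dy":0,"dz":0,"wx":0,"wy":0,"wz":0},
    {"claw":0.01,"dx":-0.006,"dy":0,"dz":0,"wx":0,"wy":0,"wz":0},
    {"claw":0.01,"dx":-0.006,"dy":0,"dz":0,"wx":0,"wy":0,"wz":0},
    {"claw":0.01,"dx":-0.006,"dy":0,"dz":0,"wx":0,"wy":0,"wz":0},
    {"claw":0.01,"dx":-0.006,"dy":0,"dz":0,"wx":0,"wy":0,"wz":0},
    {"claw":0.01,"dx":-0.006,"dy":0,"dz":0,"wx":0,"wy":0,"wz":0},
    {"claw":0.01,"dx":-0.006,"dy":0,"dz":0,"wx":0,"wy":0,"wz":0},
    {"claw":0.01,"dx":-0.003,"dy":0,"dz":0,"wx":0,"wy":0,"wz":0},
    {"claw":0.01,"dx":0,"dy":0,"dz":0,"wx":0,"wy":0,"wz":0},
    {"claw":0.01,"dx":0,"dy":0,"dz":0,"wx":0,"wy":0,"wz":0}
  ]
}}

```text
t: 13.5
eef_pos: [0.5775, 0.0794, 0.0808]
tool_rot: [-0.001, 0.756, 0.655, 0.002]
contact_force: [-1.2, 9.5, 3.4]
gripper_width: 0.189
grasp_force: 58.6
```

```bash
python3 look.py 7
```

```text
tcp [0.5775 0.0794 0.0808] s from shoulder 0.141 lat 0.0002 tilt z [ 0.0023  0.0046 -1.    ] yaw 81.85 F [-1.2  9.5  3.4] t 13.5
scene spacer yaw -98.3 s 0.0276 lat -0.0019 z 0.0743 ['len', np.float64(0.0467), 'rms', np.float64(0.0012), 418]
scene spigot yaw -97.9 s 0.0245 lat 0.0002 z 0.0797 ['len', np.float64(0.0359), 'rms', np.float64(0.0053), 43]
scene knob yaw -98.2 s 0.0885 lat -0.0048 z 0.073 ['len', np.float64(0.0205), 'rms', np.float64(0.001), 44]
side spacer yaw -97.9 s 0.0227 lat 0.0001 z 0.0736 ['len', np.float64(0.0387), 'rms', np.float64(0.001), 366]
side spigot yaw -98.2 s 0.0245 lat -0.0053 z 0.0799 ['len', np.float64(0.0367), 'rms', np.float64(0.0043), 98]
side knob yaw -100.2 s 0.0891 lat 0.003 z 0.0718 ['len', np.float64(0.0211), 'rms', np.float64(0.0012), 57]
wrist spacer yaw -98.2 s 0.042 lat 0.0005 z 0.0731 ['len', np.float64(0.0149), 'rms', np.float64(0.0012), 6668]
wrist spigot yaw -98.2 s 0.0376 lat -0.0038 z 0.0767 ['len', np.float64(0.0107), 'rms', np.float64(0.0065), 102]
wrist knob yaw -98.8 s 0.089 lat 0.0005 z 0.0704 ['len', np.float64(0.0216), 'rms', np.float64(0.0008), 1585]
```

View pics/wrist7.png

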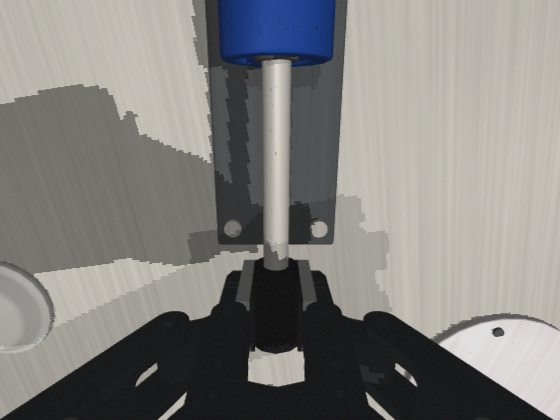

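The ring is only just emerging at the bore (277,60). The TCP moved 51 mm because the arm gave a little under the spring, so I'll pull 4 mm more.

Emit:
{"method": "drive_tool", "body": {
  "increments": [
    {"claw":0.01,"dx":-0.002,"dy":0,"dz":0,"wx":0,"wy":0,"wz":0},
    {"claw":0.01,"dx":-0.002,"dy":0,"dz":0,"wx":0,"wy":0,"wz":0},
    {"claw":0.01,"dx":0,"dy":0,"dz":0,"wx":0,"wy":0,"wz":0},
    {"claw":0.01,"dx":0,"dy":0,"dz":0,"wx":0,"wy":0,"wz":0},
    {"claw":0.01,"dx":0,"dy":0,"dz":0,"wx":0,"wy":0,"wz":0}
  ]
}}

```text
t: 14.28
eef_pos: [0.577, 0.0756, 0.0808]
tool_rot: [-0.001, 0.755, 0.655, 0.002]
contact_force: [-2.5, 11.5, 3.5]
gripper_width: 0.19
grasp_force: 58.6
```

```bash
python3 look.py 8 | egrep 'tcp|wrist'
python3 - <<'E'
from h import *
z=np.load('pics/wrist8.npz'); o=dict(eef_pos=z['pos'],tool_rot=z['q']); X=cloud('wrist',z['d'],o); p=z['p']
K0=np.array([.5848,.1309]); u=np.array([-.1444,-.9895]); s=(X[...,:2]-K0)@u+.089
c=276
for r in range(30,90): print(r,p[r,c],s[r,c].round(4),X[r,c,2].round(4)) if r%2==0 else 0
# knob inner end
for r in range(245,285,3): print(r,p[r,c],s[r,c].round(4),X[r,c,2].round(4))
cv2.imwrite('pics/crop8.png',cv2.resize(p[20:120,200:350,::-1],None,fx=4,fy=4))
E
```

```text
tcp [0.577  0.0756 0.0808] s from shoulder 0.1448 lat 0.0002 tilt z [ 0.0024  0.0047 -1.    ] yaw 81.87 F [-2.5 11.5  3.5] t 14.275
wrist spacer yaw -98.2 s 0.0438 lat 0.0006 z 0.0731 ['len', np.float64(0.0115), 'rms', np.float64(0.0015), 5306]
wrist spigot yaw -97.9 s 0.0394 lat -0.0034 z 0.0766 ['len', np.float64(0.007), 'rms', np.float64(0.0065), 68]
wrist knob yaw -98.3 s 0.0889 lat 0.0004 z 0.0703 ['len', np.float64(0.0215), 'rms', np.float64(0.0008), 1636]
30 [ 38  71 148] 0.0474 0.0925
32 [ 41  72 150] 0.0478 0.092
34 [ 36  66 143] 0.0481 0.0907
36 [ 29  62 138] 0.0487 0.091
38 [20 40 83] 0.0494 0.0921
40 [18 33 64] 0.0497 0.0911
42 [102  99  96] 0.0483 0.0789
44 [62 62 62] 0.0495 0.0832
46 [44 46 45] 0.0501 0.0829
48 [73 75 75] 0.0506 0.0828
50 [88 88 90] 0.0511 0.0824
52 [87 88 90] 0.0517 0.0826
54 [85 87 89] 0.0522 0.0819
56 [88 89 90] 0.0528 0.0822
58 [49 49 51] 0.0532 0.0806
60 [216 213 204] 0.0537 0.0802
62 [218 215 208] 0.0543 0.0801
64 [217 215 207] 0.0548 0.0791
66 [218 216 208] 0.0556 0.0806
68 [219 216 208] 0.0561 0.0796
70 [219 216 210] 0.0567 0.0793
72 [218 215 208] 0.0573 0.0797
74 [218 215 209] 0.0579 0.0791
76 [218 216 209] 0.0586 0.0811
78 [219 216 208] 0.0592 0.0802
80 [218 215 208] 0.0598 0.0804
82 [218 215 208] 0.0604 0.0807
84 [217 215 207] 0.061 0.0793
86 [218 215 208] 0.0616 0.079
88 [218 215 207] 0.0622 0.0788
245 [170 167 160] 0.1183 0.0806
248 [168 165 159] 0.1199 0.0799
251 [170 166 160] 0.1209 0.0805
254 [169 165 158] 0.1222 0.0804
257 [95 93 89] 0.1234 0.0804
260 [93 91 88] 0.1254 0.0788
263 [94 92 89] 0.1265 0.0792
266 [91 90 86] 0.1279 0.0791
269 [92 90 86] 0.1287 0.0801
272 [19 21 17] 0.1296 0.0808
275 [23 20 21] 0.1298 0.0828
278 [24 24 27] 0.1305 0.0839
281 [23 24 21] 0.132 0.0835
284 [16 14 15] 0.1334 0.0835
```

View pics/crop8.png

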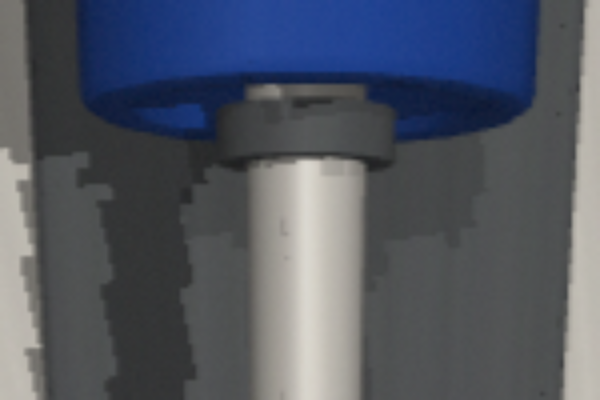

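The crop shows the whole ring just outside the rim. Its inner edge is at s ≈ 49.5 mm and the rim at about 49.7 mm. The inner end of the knob is at about 129.7 mm, which puts the joint near 0.055, so I'll hand in.

```bash
python3 -c "
from station import *
print(hand_in())"
```

```text
the job is handed in; nothing more can be done
None
```

The job is handed in: the spacer sits home against the shoulder and is let go. The gripper is holding the rod at its mark, about 55 mm out by the wrist camera; `hand_in()` returned no verdict.

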